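# Fit a new soldering tip and set its collar nut

## Task

The cold soldering iron stands upright in the bench vice with its brass collar nut already started on the thread. Take the bright copper tip from the wooden rest and push it, pointed end up, down through the nut into the iron until it is fully home; then screw the nut clockwise until it bottoms out, and back it off a quarter turn so that the tip cannot seize. Finish while still gripping the nut there with the tip left home in the iron, and leave the old dark tip, the sponge tin, the screwdriver and the solder spool where they are.

Things in the scene. Friction and masses are not known exactly. Their poses are not given: they have to be found in the camera images.
- iron: fixed cold soldering iron, upright, blue handle 26 mm diameter, in a small dark green vice; origin on the table under the iron's axis, z up. Vice foot 104 mm across; jaws 86 mm high, 50 mm (x) by 67 mm (y); clamp screw on +y reaches 65 mm out, 70 mm high. Yellow flange 34 mm diameter at 96 to 104 mm height, steel collar 20 mm diameter to 116 mm, steel threaded barrel 15 mm diameter to 133 mm
- bore_mouth (a point): centre of the barrel's upper end, where the vertical 10 mm diameter bore for the tip opens, 133 mm above the table; it is sunk inside the nut's opening (about 7 mm below the nut's top)
- bore_floor (a point): centre of the closed bottom of the bore, 96 mm above the table, 37 mm below bore_mouth; a tip that is home stands on it
- nut: knurled brass collar nut round the barrel, 24 mm diameter, 18 mm high, with a 15 mm through hole through which the tip passes; origin at the centre of its underside (122 mm above the table when bottomed out), z up along its axis; a red mark on its rim at its own +x side. It is captive: turning it moves it 3 mm along the thread per turn.
- nut_top (a point): centre of the nut's top face, 18 mm above the nut's origin; 140 mm above the table when bottomed out, 0.5 mm higher per radian unscrewed
- thread (a joint): how far the nut is unscrewed from its hard stop, rad: 0 = bottomed out, grows counter-clockwise seen from above (a quarter turn back = 1.57). Starts between 1.7 and 3.3; range 0 to 6. It turns stiffly (0.04 N m) and stays where it is left; at the stop, further turning only slips in the fingers.
- rest: fixed wooden tip rest, a block 45 x 120 x 36 mm (x, y, z), origin at the centre of its underside; two holes of 10 mm diameter, 30 mm deep, at y = -35 and +35 mm, each with one tip standing loosely in it
- tip: the new tip: bright copper rod, 80 mm long, 8 mm diameter, about 35 g, upright; origin at the centre of its lower end, z up to its pointed end. Lowest 5 mm taper to 5 mm diameter, top 8 mm to 4 mm. Its foot starts 6 mm, its top 86 mm above the table. Home in the iron its top is 176 mm high, 36 mm above the bottomed nut, so the fingers can straddle it to grip the nut.
- old_tip: the old tip, same shape and size but dark grey steel, in the rest's other hole; leave it alone
- tin: round aluminium sponge tin with a yellow sponge, 68 mm diameter, 23 mm high, origin under its centre; leave it alone
- driver: red-handled screwdriver lying on the table, 150 mm long; leave it alone
- spool: green solder spool standing on its flange, 52 mm diameter, 38 mm high, origin under its centre; leave it alone

How it is judged:
On the way, in this order (a step that is already met when the one before it is completed fails the run):
1. the copper tip is fully home in the iron's bore (horizontal distance between tip and bore_floor below 0.003 m and z of tip in the frame of bore_floor below 0.003 m and angle between tip's own z axis and vertical below 0.12 rad), for 0.2 s.
2. the nut is bottomed out with the tip home (all of step 1 and value of joint thread below 0.08 rad), for 0.2 s.
At the end, for the whole second after the job is handed in: the nut stands a quarter turn back from its stop (1.25 to 1.9 rad, i.e. within about 18 degrees), still, gripped by the fingers (contact over 5 N), with the copper tip home in the bore (foot within 3 mm of the bore's floor and axis, upright) (all of step 1 and value of joint thread between 1.25 and 1.9 rad and velocity of joint thread between -0.1 and 0.1 rad/s and contact force between the fingers and nut above 5 N); the arm keeps its last pose, push and grip.
It fails at once if the old tip is knocked or moved (distance of old_tip from where it was at the start of the episode above 0.02 m).
It fails at once if the sponge tin is knocked or moved (distance of tin from where it was at the start of the episode above 0.03 m).
It fails at once if the screwdriver is knocked or moved (distance of driver from where it was at the start of the episode above 0.03 m).
It fails at once if the solder spool is knocked or moved (distance of spool from where it was at the start of the episode above 0.03 m).
It also fails if it takes over 61 s, if anything falls off the work surface, if the arm or the gripper's body presses on something with over 40 N, if the wrist force passes 120 N, or if a joint passes its speed limit or range.

## Robot

A 6-joint arm with a two-finger parallel gripper is mounted at the origin on the work surface. World frame = base frame: x ahead of the robot, y to its left, z up, the work surface at z = 0. Lengths are in m, angles in rad, forces in N, time in s.
With the tool pointing down it reaches from about 0.325 to 0.9 m from the base axis. Payload 3.5 kg.
Tool frame: the origin (TCP) lies midway between the tips of the shut fingers; the grasp point (between the pads) lies 19 mm behind it (r.grip_depth is the distance from the TCP to the grasp point, in m); z points along the fingers, y is the line along which they close (so a half turn about z gives the same grasp; the last joint's range is limited). The gripper opens to 85 mm and grips with 20 to 120 N. Pads are 22 mm wide; open, the fingers measure 114 mm over their backs; the gripper's body (76 mm by 85 mm) begins 54 mm behind the grasp point. The pads swing forward as they close: fully open they stand 13 mm farther back than shut.
Start: joints at [1.135, 0.276, -0.026, 1.268, 0, 1.467], TCP at [0.204, 0.591, 0.231] pointing down, gripper open.
Joint ranges: [-3.12, 3.12], [-0.85, 1.88], [-1.08, 1.24], [-1.95, 2.15], [-1.57, 1.53], [-3.14, 3.14]. Speed limits (rad/s): [2.57, 2.57, 3.14, 3.14, 3.14, 3.14].

## Interface

Orientations are given as a unit quaternion [x, y, z, w].
In Python, from bench import r gives the robot as it stands. The module is installed in compiled form; this text tells all that it offers.
- The arm moves only by the tool jog_arm, never from a script. Its argument "deltas" is a list of rows, each an object of numbers: "tx", "ty", "tz": the shift along the tool's x, y, z in m; "ax", "ay", "az": the turn, a rotation vector about the tool's x, y, z in degrees; "jaw": the closure, from 0 (fully open) to 1 (shut). A call has 1 to 5 rows; each row shifts and turns the commanded pose from where the row before left it, along the tool's axes as they then stand; what a row does not reach is not made up. A row lasts 1/8 s, in which the tool goes at most 62.5 mm and 10.7 degrees, less where a joint would pass 70% of its speed; a pose out of reach is approached as far as the arm can. A call is refused whole if a number of a shift passes 0.0625 or a number of a turn 10.7, either way. A call with a gripper value outside its range is refused whole. The fingers move at their own pace and stop on an object; "squeeze" is the grip in N (left out, the last holds). Time passes only in rows, so rows that do not move let the fingers close. It gives the time, the measured TCP pose, the force, the opening and the grip force at its end, in the units of the state.
- r.sense(): the state, without advancing time (a new reading comes with each control period).
- r.get_image(name): name is "side" or "top" or "wrist"; returns the picture (400x640x3 uint8, red, green, blue); there is no depth.
- r.camera_model(name): a dict with "fx", "fy", "cx", "cy" (pixels), "D" ([k1, k2, p1, p2, k3] as OpenCV has them; the pictures are not rectified), "R" (3x3) and "t" (3): a world point X has camera coordinates R X + t. Camera axes: x right, y down, z forward; pixel columns grow to the right and rows downward; lengths in m; the calibration is good to about 2 mm. A picture is of the moment at which its call begins: read the wrist's pose just before it. camera_model takes no time and is no camera call; for the wrist camera it gives the pose at the moment of the call.
- r.close_job(): hands the job in; it is judged then, once.
The state is a dict: "time": time; "joints": joint angles; "qvel": joint speeds; "joint_torque": joint torques, N m; "tcp_pos": TCP position; "eef_rot": TCP orientation; "force": force on the tool from outside, world axes, zero at the start; "ft_torque": the same for the moment, N m; "finger_gap": finger opening in m; "finger_force": force on a finger pad.
Only numpy, scipy, OpenCV 4.12 (cv2) and the standard library are available. Lean on these libraries where they do the work, as an engineer would, in place of code of your own. Each camera call takes 0.05 s, during which the arm holds its last target. There are 200 camera calls.

## Working session

There is one attempt and no reset: what is moved stays moved. The work goes in short steps, Python scripts to look and compute and a tool call to move; the robot and the scene stay as the last step left them, time stands still between calls to the robot, and variables do not carry over. Pictures are saved under pics/ and viewed, at most 10 in all, crops included, and the job is handed in when it is done.

Besides the shell and the picture viewer there is one more tool, called after "Call:" by a JSON object that holds its "method" and its "body", one argument or row to a line. jog_arm: Moves the arm, as the interface text tells. Its arguments: {"type":"object","properties":{"deltas":{"type":"array","items":{"type":"object","properties":{"tx":{"type":"number"},"ty":{"type":"number"},"tz":{"type":"number"},"ax":{"type":"number"},"ay":{"type":"number"},"az":{"type":"number"},"jaw":{"type":"number"}}}},"squeeze":{"type":"number"}},"required":["deltas"]}

```bash
mkdir -p pics
python3 - <<'E'
from bench import r
import cv2,numpy as np
s=r.sense();print({k:np.round(v,3) for k,v in s.items()})
for n in("side","top"):
    im=r.get_image(n);cv2.imwrite(f"pics/{n}0.png",im[:,:,::-1])
    m=r.camera_model(n);print(n,m)
E
```

```text
{'time': np.float64(0.0), 'joints': array([ 1.135,  0.277, -0.028,  1.268, -0.   ,  1.467]), 'qvel': array([ 0.   ,  0.001, -0.001,  0.001, -0.002, -0.001]), 'joint_torque': array([ 0.0000e+00, -4.4551e+01,  2.9520e+01,  1.6000e-02, -0.0000e+00,
        0.0000e+00]), 'tcp_pos': array([0.204, 0.59 , 0.23 ]), 'eef_rot': array([ 0.166,  0.986, -0.001, -0.   ]), 'force': array([ 0.436, -0.636, -0.737]), 'ft_torque': array([ 0.015, -0.03 ,  0.04 ]), 'finger_force': np.float64(0.0), 'finger_gap': np.float64(0.085)}
side {'fx': 503.6881438326381, 'fy': 503.6881438326381, 'cx': 318.00091515375397, 'cy': 197.84973598447604, 'D': array([-0.04789492,  0.        ,  0.        ,  0.        ,  0.        ]), 'R': array([[ 0.72969415, -0.6837632 , -0.0037846 ],
       [-0.35793656, -0.37725286, -0.85414384],
       [ 0.58260438,  0.62461841, -0.52002305]]), 't': array([-0.3866537 ,  0.31117088,  0.62100798])}
top {'fx': 400.2945765200891, 'fy': 400.2945765200891, 'cx': 317.83214436745243, 'cy': 199.45916671930306, 'D': array([-0.04643389,  0.        ,  0.        ,  0.        ,  0.        ]), 'R': array([[ 0.01740404, -0.99957258,  0.02348961],
       [-0.99603636, -0.01938246, -0.08680945],
       [ 0.08722763, -0.02188567, -0.99594797]]), 't': array([-0.00710923,  0.53918399,  1.01985628])}
```

View pics/top0.png

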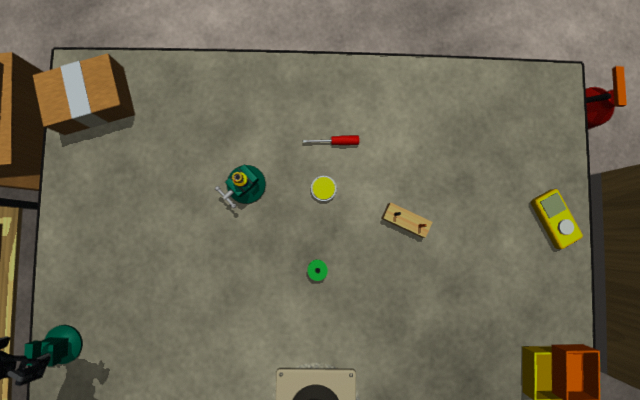

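View pics/side0.png

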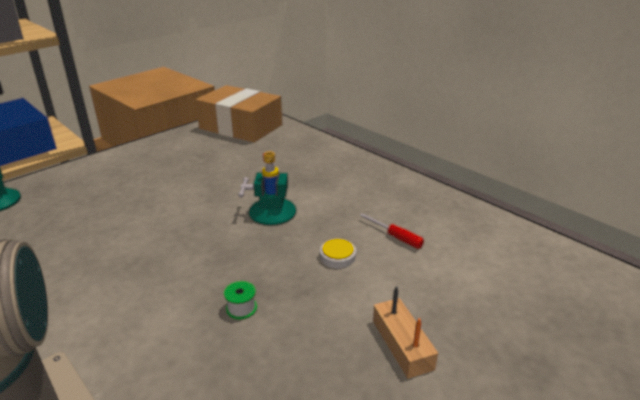

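The top view shows the copper tip near (422,226), the old dark tip near (397,215), and the nut near (239,179). In the side view the copper tip spans (417,320) to (417,345), the old tip is at (394,300), and the nut is at (269,157). Next I'll segment these and localise them.

```bash
cat > h.py <<'E'
import cv2,numpy as np
from bench import r
def ray(m,uv):
    K=np.array([[m['fx'],0,m['cx']],[0,m['fy'],m['cy']],[0,0,1]])
    p=cv2.undistortPoints(np.array([[uv]],float),K,np.array(m['D']))[0,0]
    R=np.array(m['R']);return -R.T@np.array(m['t']), R.T@np.array([p[0],p[1],1])
def onz(m,uv,z):
    c,d=ray(m,uv);return c+d*(z-c[2])/d[2]
def proj(m,X):
    K=np.array([[m['fx'],0,m['cx']],[0,m['fy'],m['cy']],[0,0,1]])
    return cv2.projectPoints(np.array([X],float),cv2.Rodrigues(np.array(m['R']))[0],np.array(m['t']),K,np.array(m['D']))[0].ravel()
def tri(m1,a,m2,b):
    c,d=ray(m1,a);e,f=ray(m2,b);s=np.linalg.lstsq(np.c_[d,-f],e-c,rcond=None)[0]
    return (c+s[0]*d+e+s[1]*f)/2, np.linalg.norm(c+s[0]*d-e-s[1]*f)
E
python3 - <<'E'
from h import *
mt,ms=r.camera_model("top"),r.camera_model("side")
for n,uv,z in(("tip",(422,226),.086),("old",(397,215),.086),("nut",(239,179),.145),("tin",(323,188),.02),("spool",(317,270),.038),("driver",(345,140),.01)):print(n,onz(mt,uv,z).round(3))
for n,uv,z in(("tiptop",(417,320),.086),("nut",(269,155),.145)):print(n,onz(ms,uv,z).round(3))
t=cv2.imread("pics/top0.png");s=cv2.imread("pics/side0.png")
f=lambda i,x,y:cv2.resize(i[y-25:y+25,x-33:x+33],(400,300),interpolation=cv2.INTER_NEAREST)
cv2.imwrite("pics/c1.png",np.vstack([np.hstack([f(t,408,221),f(t,240,182)]),np.hstack([f(s,405,320),f(s,269,170)])]))
for n,im,(x0,y0,x1,y1) in(("top",t,(375,195,440,245)),("side",s,(370,280,440,380))):
    hsv=cv2.cvtColor(im,cv2.COLOR_BGR2HSV)[y0:y1,x0:x1]
    k=((hsv[...,0]<10)&(hsv[...,1]>150)).astype(np.uint8)
    nn,l,st,c=cv2.connectedComponentsWithStats(k)
    print(n,[(st[i]+[x0,y0,0,0,0],c[i].round(1)+[x0,y0]) for i in range(1,nn) if st[i][4]>5])
E
```

```text
tip [ 0.473 -0.253  0.086]
old [ 0.499 -0.191  0.086]
nut [0.572 0.188 0.145]
tin [ 0.57 -0.01  0.02]
spool [0.358 0.002 0.038]
driver [ 0.702 -0.068  0.01 ]
tiptop [ 0.471 -0.261  0.086]
nut [0.568 0.181 0.145]
top []
side []
```

View pics/c1.png

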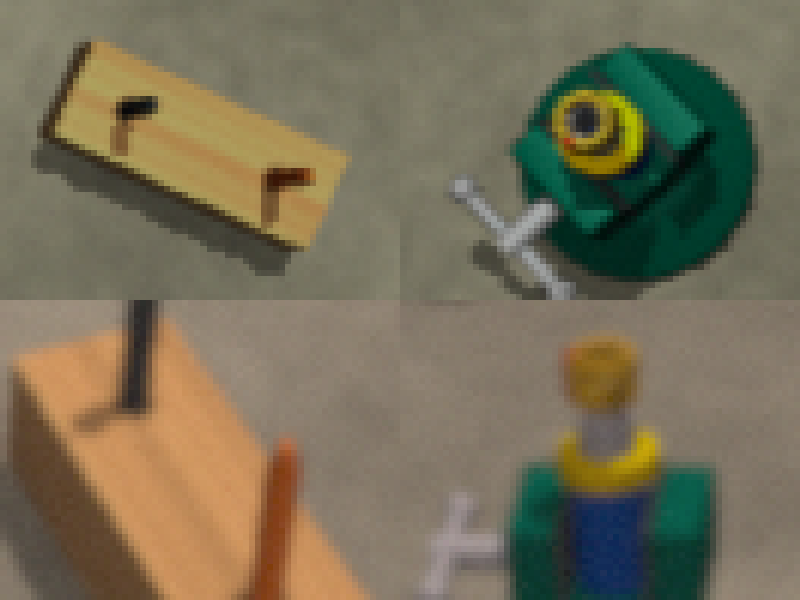

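```bash
cat >> h.py <<'E'
from scipy.spatial.transform import Rotation as Ro
def plan(target,n=None):
    s=r.sense();R=Ro.from_quat(s['eef_rot']).as_matrix();d=R.T@(np.array(target)-s['tcp_pos'])
    x=R[:,0];print("t",s['time'],"tcp",s['tcp_pos'].round(4),"xax yaw",np.degrees(np.arctan2(x[1],x[0])).round(2),"j",s['joints'].round(2),"tool delta",d.round(4),"gap",s['finger_gap'],s['finger_force'],s['force'].round(1));return d
E
python3 - <<'E'
from h import *
mt,ms=r.camera_model("top"),r.camera_model("side")
print("nut",tri(mt,(237.9,177),ms,(269.3,153.3)),"tiptop",tri(mt,(426.3,225.2),ms,(419.5,318.7)))
print("tipbase",onz(mt,(419.2,226.5),.036),"oldbase",onz(mt,(375+120/6.06,196+110/6),.036))
for n in 'tip','nut':pass
plan([.50,.16,.25]);plan([.475,-.255,.25])
m=r.camera_model("wrist");s=r.sense();R=Ro.from_quat(s['eef_rot']).as_matrix()
c=-m['R'].T@m['t'];print("cam in tool",R.T@(c-s['tcp_pos']),"view dir in tool",R.T@m['R'][2],"imgx",R.T@m['R'][0],m['fx'],m['D'])
E
```

```text
nut (array([0.57729475, 0.19151061, 0.14178527]), np.float64(0.0003819973979715069)) tiptop (array([ 0.4751008 , -0.26318281,  0.08732466]), np.float64(0.0006905570210163428))
tipbase [ 0.47310644 -0.26005522  0.036     ] oldbase [ 0.50343761 -0.19641838  0.036     ]
t 0.1 tcp [0.2039 0.59   0.2302] xax yaw 160.93 j [ 1.13  0.28 -0.03  1.27  0.    1.47] tool delta [-0.4204 -0.3097 -0.0192] gap 0.08558811985767631 0.0 [0.1 0.3 0.5]
t 0.1 tcp [0.2039 0.59   0.2302] xax yaw 160.93 j [ 1.13  0.28 -0.03  1.27  0.    1.47] tool delta [-0.5323 -0.7101 -0.0184] gap 0.08558811985767631 0.0 [0.1 0.3 0.5]
cam in tool [ 0.06753128  0.00049304 -0.14188181] view dir in tool [-2.62227828e-01  2.65667841e-04  9.65005956e-01] imgx [-1.17285859e-04  9.99999946e-01 -3.07172656e-04] 276.2706140857293 [-0.04310524  0.          0.          0.          0.        ]
```

Call:
{"method": "jog_arm", "body": {
  "deltas": [
    {"tx": -0.0535, "ty": -0.0285, "tz": 0.003},
    {"tx": -0.0535, "ty": -0.0285, "tz": 0.003},
    {"tx": -0.0535, "ty": -0.0285, "tz": 0.003},
    {"tx": -0.0535, "ty": -0.0285, "tz": 0.003},
    {"tx": -0.0535, "ty": -0.0285, "tz": 0.003}
  ]
}}

```text
schema error: expected keys tx, ty, tz, ax, ay, az, jaw
```

Call:
{"method": "jog_arm", "body": {
  "deltas": [
    {"tx": -0.0535, "ty": -0.0285, "tz": 0.003},
    {"tx": -0.0535, "ty": -0.0285, "tz": 0.003},
    {"tx": -0.0535, "ty": -0.0285, "tz": 0.003},
    {"tx": -0.0535, "ty": -0.0285, "tz": 0.003},
    {}
  ]
}}

```text
schema error: expected keys tx, ty, tz, ax, ay, az, jaw
```

Run:
```python
from h import *
m=r.camera_model("wrist");im=r.get_image("wrist")[:,:,::-1].copy();cv2.imwrite("pics/w1.png",im)
plan([.5773,.1915,.2]);print(proj(m,[.5773,.1915,.1415]))
np.save("m1.npy",m)
```

```text
t 0.15 tcp [0.2039 0.5901 0.2304] xax yaw 160.93 j [ 1.13  0.28 -0.03  1.27 -0.    1.47] tool delta [-0.4831 -0.2547  0.0308] gap 0.08527976881566489 0.0 [-0.2 -0.7 -0.3]
[140.72044076 519.21432971]
```

View pics/w1.png

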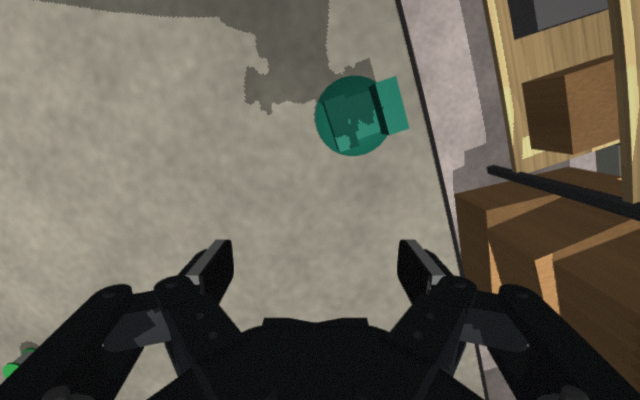

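The moves were refused because every key is required, so the arm hasn't moved. The wrist view shows only the table, with the finger tips at (230,250) and (405,250). I'll resend with full rows.

Call:
{"method": "jog_arm", "body": {
  "deltas": [
    {"tx": -0.0535, "ty": -0.0285, "tz": 0.003, "ax": 0, "ay": 0, "az": 0, "jaw": 0},
    {"tx": -0.0535, "ty": -0.0285, "tz": 0.003, "ax": 0, "ay": 0, "az": 0, "jaw": 0},
    {"tx": -0.0535, "ty": -0.0285, "tz": 0.003, "ax": 0, "ay": 0, "az": 0, "jaw": 0},
    {"tx": -0.0535, "ty": -0.0285, "tz": 0.003, "ax": 0, "ay": 0, "az": 0, "jaw": 0},
    {"tx": -0.0535, "ty": -0.0285, "tz": 0.003, "ax": 0, "ay": 0, "az": 0, "jaw": 0}
  ]
}}

```text
time: 0.78
tcp_pos: [0.4114, 0.367, 0.216]
eef_rot: [0.166, 0.986, -0.0, -0.0]
force: [0.9, 0.9, 0.2]
finger_gap: 0.0853
finger_force: 0.0
```

Call:
{"method": "jog_arm", "body": {
  "deltas": [
    {"tx": -0.0535, "ty": -0.0285, "tz": 0.003, "ax": 0, "ay": 0, "az": 0, "jaw": 0},
    {"tx": -0.0535, "ty": -0.0285, "tz": 0.003, "ax": 0, "ay": 0, "az": 0, "jaw": 0},
    {"tx": -0.0535, "ty": -0.0285, "tz": 0.003, "ax": 0, "ay": 0, "az": 0, "jaw": 0},
    {"tx": -0.0535, "ty": -0.0285, "tz": 0.003, "ax": 0, "ay": 0, "az": 0, "jaw": 0},
    {"tx": 0, "ty": 0, "tz": 0, "ax": 0, "ay": 0, "az": 0, "jaw": 0}
  ]
}}

```text
time: 1.4
tcp_pos: [0.5779, 0.1877, 0.2035]
eef_rot: [0.168, 0.986, -0.0, 0.0]
force: [-1.0, 0.6, -0.3]
finger_gap: 0.0851
finger_force: 0.0
```

Run:
```python
from h import *
m=r.camera_model("wrist");im=r.get_image("wrist")[:,:,::-1].copy();cv2.imwrite("pics/w2.png",im)
plan([.5773,.1915,.2]);print(proj(m,[.5773,.1915,.1415]))
np.save("m2.npy",m)
```

```text
t 1.45 tcp [0.5762 0.1892 0.2036] xax yaw 160.73 j [ 0.21  0.26 -0.11  1.2   0.    0.55] tool delta [-0.0003  0.0025  0.0036] gap 0.08517782647417181 0.0 [-1.6  0.4 -1.2]
[318.71823759 210.24475808]
```

View pics/w2.png

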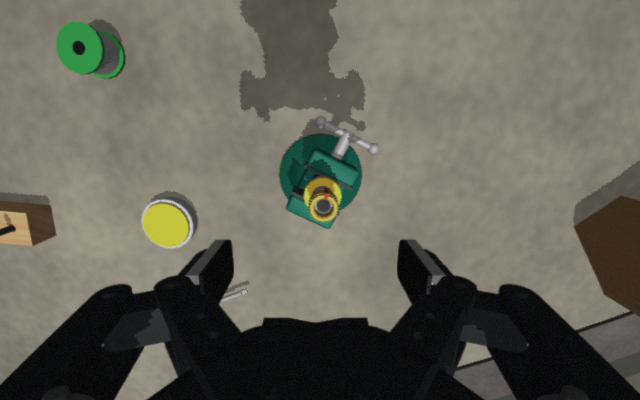

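The wrist view shows the nut's opening at about (323,206), with the red mark at about (325,197). I'll refine this and combine the views.

Run:
```python
from h import *
m=np.load("m2.npy",allow_pickle=True).item();mt,ms=r.camera_model("top"),r.camera_model("side")
def rep(n,im,m,x0,y0,x1,y1,z):
    h=cv2.cvtColor(im,cv2.COLOR_BGR2HSV)[y0:y1,x0:x1];g=h[...,2]
    for nm,k in(("dark/grey hole",(h[...,1]<90)),("brass",(h[...,0]>9)&(h[...,0]<32)&(h[...,1]>110))):
        nn,l,st,c=cv2.connectedComponentsWithStats(k.astype(np.uint8),connectivity=4)
        for i in range(1,nn):
            if 8<st[i][4]<1200: p=c[i]+[x0,y0];print(n,nm,st[i]+[x0,y0,0,0,0],p.round(1),onz(m,p,z).round(4))
w=cv2.imread("pics/w2.png");rep("w",w,m,300,185,345,225,.1415)
t=cv2.imread("pics/top0.png");rep("t",t,mt,225,165,255,195,.1415)
s=cv2.imread("pics/side0.png");rep("s",s,ms,255,148,283,185,.1415)
f=lambda i,x,y:cv2.resize(i[y-20:y+20,x-20:x+20],(400,400),interpolation=cv2.INTER_NEAREST)
cv2.imwrite("pics/c2.png",np.hstack([f(w,323,205),f(t,239,178)]))
```

```text
w dark/grey hole [313 186  14   7  36] [319.2 188.2] [0.5609 0.1976 0.1415]
w dark/grey hole [300 189   4  11  33] [301.2 193.7] [0.5604 0.1832 0.1415]
w dark/grey hole [314 200  19  14 206] [323.1 206.3] [0.5754 0.1958 0.1415]
w dark/grey hole [332 207  13  18 153] [339.5 217.6] [0.5884 0.2048 0.1415]
w dark/grey hole [300 216  18   9  87] [305.9 221.5] [0.5827 0.179  0.1415]
w brass [303 185  38  37 795] [321.8 200.4] [0.5706 0.1963 0.1415]
t dark/grey hole [225 165  17  17 114] [229.4 169.8] [0.5939 0.2117 0.1415]
t dark/grey hole [234 175   6   5  21] [236.7 176.7] [0.5781 0.1943 0.1415]
t dark/grey hole [225 183   9  12  52] [227.7 190.5] [0.5455 0.2139 0.1415]
t brass [232 172  16  15 139] [239.5 179.1] [0.5726 0.1875 0.1415]
s dark/grey hole [255 148  28  31 485] [268.  159.8] [0.558  0.1715 0.1415]
s dark/grey hole [262 175  17  10  42] [269.6 178.8] [0.513  0.1097 0.1415]
s brass [263 151  12  13 132] [268.7 156.6] [0.5674 0.1814 0.1415]
s brass [262 166  17  11 125] [270.2 171.9] [0.5299 0.1295 0.1415]
```

View pics/c2.png

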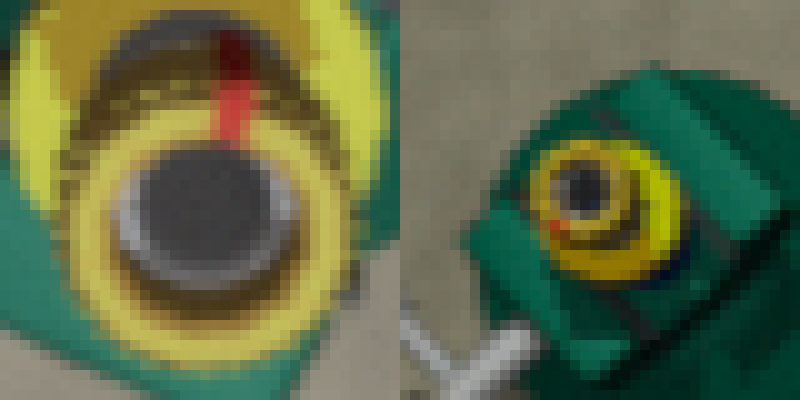

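The crops show the wrist nut ring centred at about (323.5,208.1) and the bore disc at about (323.4,205.1). In the top view the ring is at about (236.6,176.7). The red mark faces the camera side.

Run:
```python
from h import *
m=np.load("m2.npy",allow_pickle=True).item();mt,ms=r.camera_model("top"),r.camera_model("side")
print(onz(m,(323.5,208.1),.1415),onz(m,(323.4,205.1),.133),onz(mt,(236.6,176.7),.1415),tri(mt,(236.6,176.7),ms,(268.8,153.5)),tri(m,(323.5,208.1),ms,(268.8,153.5)),tri(m,(323.5,208.1),mt,(236.6,176.7)))
plan([.475,-.262,.20])
```

```text
[0.57688415 0.19555756 0.1415    ] [0.57707942 0.19567011 0.133     ] [0.57812923 0.19448086 0.1415    ] (array([0.57833009, 0.19482273, 0.13979531]), np.float64(9.86678268144184e-05)) (array([0.57793974, 0.19517749, 0.13958826]), np.float64(0.0010062655191897549)) (array([0.57866055, 0.19529325, 0.13636457]), np.float64(0.00045318525210445135))
t 1.45 tcp [0.5762 0.1892 0.2036] xax yaw 160.73 j [ 0.21  0.26 -0.11  1.2   0.    0.55] tool delta [-0.0534 -0.4594  0.0037] gap 0.08517782647417181 0.0 [-1.6  0.4 -1.2]
```

Call:
{"method": "jog_arm", "body": {
  "deltas": [
    {"tx": -0.0067, "ty": -0.0574, "tz": 0, "ax": 0, "ay": 0, "az": 0, "jaw": 0},
    {"tx": -0.0067, "ty": -0.0574, "tz": 0, "ax": 0, "ay": 0, "az": 0, "jaw": 0},
    {"tx": -0.0067, "ty": -0.0574, "tz": 0, "ax": 0, "ay": 0, "az": 0, "jaw": 0},
    {"tx": -0.0067, "ty": -0.0574, "tz": 0, "ax": 0, "ay": 0, "az": 0, "jaw": 0},
    {"tx": -0.0067, "ty": -0.0574, "tz": 0, "ax": 0, "ay": 0, "az": 0, "jaw": 0}
  ]
}}

```text
time: 2.08
tcp_pos: [0.5122, -0.0912, 0.2043]
eef_rot: [0.164, 0.986, 0.0, -0.0]
force: [0.9, -0.0, 0.2]
finger_gap: 0.0853
finger_force: 0.0
```

Call:
{"method": "jog_arm", "body": {
  "deltas": [
    {"tx": -0.0067, "ty": -0.0574, "tz": 0, "ax": 0, "ay": 0, "az": 0, "jaw": 0},
    {"tx": -0.0067, "ty": -0.0574, "tz": 0, "ax": 0, "ay": 0, "az": 0, "jaw": 0},
    {"tx": -0.0067, "ty": -0.0574, "tz": 0, "ax": 0, "ay": 0, "az": 0, "jaw": 0},
    {"tx": 0, "ty": 0, "tz": 0, "ax": 0, "ay": 0, "az": -10.5, "jaw": 0},
    {"tx": 0, "ty": 0, "tz": 0, "ax": 0, "ay": 0, "az": -10.5, "jaw": 0}
  ]
}}

```text
time: 2.7
tcp_pos: [0.4757, -0.2598, 0.2041]
eef_rot: [-0.02, 1.0, 0.0, -0.0]
force: [-0.4, -0.4, -0.6]
finger_gap: 0.0851
finger_force: 0.0
```

Call:
{"method": "jog_arm", "body": {
  "deltas": [
    {"tx": 0, "ty": 0, "tz": 0, "ax": 0, "ay": 0, "az": -10.5, "jaw": 0},
    {"tx": 0, "ty": 0, "tz": 0, "ax": 0, "ay": 0, "az": -10.5, "jaw": 0},
    {"tx": 0, "ty": 0, "tz": 0, "ax": 0, "ay": 0, "az": -10.5, "jaw": 0},
    {"tx": 0, "ty": 0, "tz": 0, "ax": 0, "ay": 0, "az": -10.5, "jaw": 0},
    {"tx": 0, "ty": 0, "tz": 0, "ax": 0, "ay": 0, "az": -10.5, "jaw": 0}
  ]
}}

```text
time: 3.32
tcp_pos: [0.4761, -0.2587, 0.2042]
eef_rot: [-0.461, 0.887, 0.0, -0.0]
force: [-0.6, -0.4, -0.2]
finger_gap: 0.0852
finger_force: 0.0
```

Call:
{"method": "jog_arm", "body": {
  "deltas": [
    {"tx": 0, "ty": 0, "tz": 0, "ax": 0, "ay": 0, "az": -10.5, "jaw": 0},
    {"tx": 0, "ty": 0, "tz": 0, "ax": 0, "ay": 0, "az": 0, "jaw": 0},
    {"tx": 0, "ty": 0, "tz": 0, "ax": 0, "ay": 0, "az": 0, "jaw": 0}
  ]
}}

```text
time: 3.7
tcp_pos: [0.4761, -0.2596, 0.2043]
eef_rot: [-0.536, 0.844, 0.0, 0.0]
force: [0.6, -0.7, -0.5]
finger_gap: 0.0853
finger_force: 0.0
```

Run:
```python
from h import *
m=r.camera_model("wrist");im=r.get_image("wrist")[:,:,::-1].copy()
plan([.475,-.262,.20]);a=proj(m,[.475,-.262,.086]);b=proj(m,[.475,-.262,.036]);print(a,b)
np.save("m3.npy",m);cv2.imwrite("pics/w3.png",im)
cv2.imwrite("pics/w3b.png",cv2.resize(im[80:330,200:440],None,fx=2.4,fy=2.4,interpolation=cv2.INTER_NEAREST))
```

```text
t 3.75 tcp [ 0.4761 -0.2598  0.2043] xax yaw -115.14 j [-0.62  0.15 -0.25  1.18  0.   -1.75] tool delta [0.0024 0.0001 0.0043] gap 0.08540806635034623 0.0 [-0.6  1.3 -0.3]
[313.57485119 190.01468116] [313.75260699 179.65331498]
```

View pics/w3b.png

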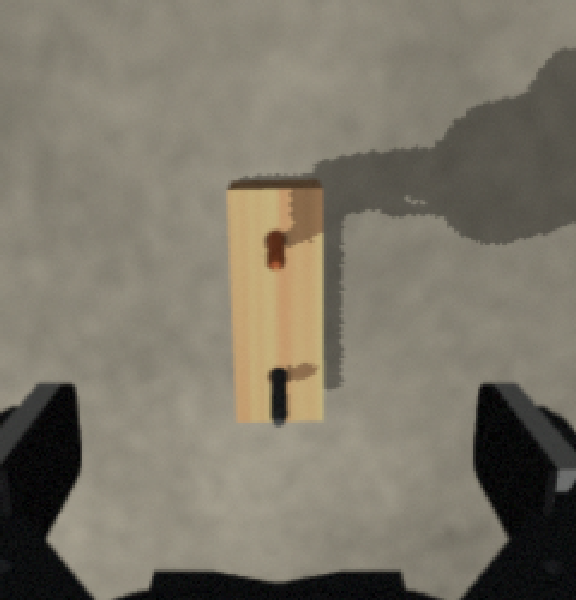

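The crop shows the copper tip's apex at about (315.4,190.2) and its base at about (315,178). The old tip is well clear along the image's vertical axis.

Run:
```python
from h import *
m=np.load("m3.npy",allow_pickle=True).item();mt,ms=r.camera_model("top"),r.camera_model("side")
print(onz(m,(315.3,190),.085),onz(m,(315,178.5),.036),tri(m,(315.3,190),mt,(426,225)),tri(m,(315.3,190),ms,(419.5,318.7)))
plan([.475,-.2615,.055]);plan([.475,-.2625,.055])
```

```text
[ 0.47358301 -0.26108099  0.085     ] [ 0.47313839 -0.26260849  0.036     ] (array([ 0.47449261, -0.26207277,  0.08874493]), np.float64(0.002595238349061614)) (array([ 0.47355161, -0.26271425,  0.08849481]), np.float64(0.0018108011517016462))
t 3.75 tcp [ 0.4761 -0.2598  0.2043] xax yaw -115.14 j [-0.62  0.15 -0.25  1.18  0.   -1.75] tool delta [0.002  0.0003 0.1493] gap 0.08540806635034623 0.0 [-0.6  1.3 -0.3]
t 3.75 tcp [ 0.4761 -0.2598  0.2043] xax yaw -115.14 j [-0.62  0.15 -0.25  1.18  0.   -1.75] tool delta [ 0.0029 -0.0002  0.1493] gap 0.08540806635034623 0.0 [-0.6  1.3 -0.3]
```

Call:
{"method": "jog_arm", "body": {
  "deltas": [
    {"tx": 0.003, "ty": 0.001, "tz": 0.035, "ax": 0, "ay": 0, "az": 0, "jaw": 0},
    {"tx": 0, "ty": 0, "tz": 0.04, "ax": 0, "ay": 0, "az": 0, "jaw": 0},
    {"tx": 0, "ty": 0, "tz": 0.04, "ax": 0, "ay": 0, "az": 0, "jaw": 0},
    {"tx": 0, "ty": 0, "tz": 0.034, "ax": 0, "ay": 0, "az": 0, "jaw": 0},
    {"tx": 0, "ty": 0, "tz": 0, "ax": 0, "ay": 0, "az": 0, "jaw": 0.6}
  ]
}}

```text
time: 4.38
tcp_pos: [0.4713, -0.2608, 0.0526]
eef_rot: [-0.536, 0.844, 0.003, -0.001]
force: [-0.3, -0.2, 0.4]
finger_gap: 0.0693
finger_force: 0.0
```

Call:
{"method": "jog_arm", "body": {
  "deltas": [
    {"tx": 0, "ty": 0, "tz": 0, "ax": 0, "ay": 0, "az": 0, "jaw": 0.8},
    {"tx": 0, "ty": 0, "tz": 0, "ax": 0, "ay": 0, "az": 0, "jaw": 1},
    {"tx": 0, "ty": 0, "tz": 0, "ax": 0, "ay": 0, "az": 0, "jaw": 1},
    {"tx": 0, "ty": 0, "tz": 0, "ax": 0, "ay": 0, "az": 0, "jaw": 1},
    {"tx": 0, "ty": 0, "tz": 0, "ax": 0, "ay": 0, "az": 0, "jaw": 1}
  ],
  "squeeze": 40
}}

```text
time: 5.0
tcp_pos: [0.4749, -0.2635, 0.0566]
eef_rot: [-0.537, 0.844, -0.001, 0.0]
force: [-0.3, 0.1, 5.8]
finger_gap: 0.0061
finger_force: 39.3
```

Call:
{"method": "jog_arm", "body": {
  "deltas": [
    {"tx": 0, "ty": 0, "tz": 0, "ax": 0, "ay": 0, "az": 0, "jaw": 1},
    {"tx": 0, "ty": 0, "tz": 0, "ax": 0, "ay": 0, "az": 0, "jaw": 1},
    {"tx": 0, "ty": 0, "tz": 0, "ax": 0, "ay": 0, "az": 0, "jaw": 1},
    {"tx": 0, "ty": 0, "tz": 0, "ax": 0, "ay": 0, "az": 0, "jaw": 1},
    {"tx": 0, "ty": 0, "tz": 0, "ax": 0, "ay": 0, "az": 0, "jaw": 1}
  ],
  "squeeze": 40
}}

```text
time: 5.62
tcp_pos: [0.4749, -0.2635, 0.0565]
eef_rot: [-0.537, 0.844, -0.001, 0.0]
force: [-1.0, -0.0, 5.5]
finger_gap: 0.0066
finger_force: 39.3
```

Call:
{"method": "jog_arm", "body": {
  "deltas": [
    {"tx": 0, "ty": 0, "tz": -0.01, "ax": 0, "ay": 0, "az": 0, "jaw": 1},
    {"tx": 0, "ty": 0, "tz": -0.02, "ax": 0, "ay": 0, "az": 0, "jaw": 1},
    {"tx": 0, "ty": 0, "tz": -0.04, "ax": 0, "ay": 0, "az": 0, "jaw": 1},
    {"tx": 0, "ty": 0, "tz": -0.05, "ax": 0, "ay": 0, "az": 0, "jaw": 1},
    {"tx": 0, "ty": 0, "tz": -0.05, "ax": 0, "ay": 0, "az": 0, "jaw": 1}
  ],
  "squeeze": 40
}}

```text
time: 6.25
tcp_pos: [0.4732, -0.2623, 0.2267]
eef_rot: [-0.537, 0.844, 0.001, -0.0]
force: [0.1, -0.4, -0.3]
finger_gap: 0.0058
finger_force: 39.2
```

Call:
{"method": "jog_arm", "body": {
  "deltas": [
    {"tx": 0, "ty": 0, "tz": 0, "ax": 0, "ay": 0, "az": 0, "jaw": 1},
    {"tx": 0, "ty": 0, "tz": 0, "ax": 0, "ay": 0, "az": 0, "jaw": 1}
  ],
  "squeeze": 40
}}

```text
time: 6.5
tcp_pos: [0.4735, -0.2625, 0.2251]
eef_rot: [-0.537, 0.844, 0.0, -0.0]
force: [1.1, -0.1, -0.7]
finger_gap: 0.0059
finger_force: 39.2
```

Run:
```python
from h import *
plan([.5775,.195,.22])
out=[]
for n in("top","side","wrist"):
    m=r.camera_model(n);s=r.sense();im=r.get_image(n)[:,:,::-1].copy();cv2.imwrite(f"pics/g_{n}.png",im)
    T=s['tcp_pos'];a=proj(m,T+[0,0,.031]);b=proj(m,T-[0,0,.049]);print(n,"pred top/foot",a,b)
    np.save(f"g_{n}.npy",m)
    c=((a+b)/2).astype(int);w=40 if n!="wrist" else 80
    y0,x0=max(0,c[1]-w),max(0,c[0]-w);print(n,x0,y0,w)
    out.append(cv2.resize(im[y0:y0+2*w,x0:x0+2*w],(400 if n=="wrist" else 200,)*2,interpolation=cv2.INTER_NEAREST))
cv2.imwrite("pics/g.png",np.hstack([np.vstack(out[:2]),out[2]]))
```

```text
t 6.5 tcp [ 0.4735 -0.2625  0.2251] xax yaw -115.07 j [-0.63  0.13 -0.22  1.22 -0.   -1.76] tool delta [-0.4585  0.0996  0.0052] gap 0.005908215951113312 39.15846104733646 [ 1.1 -0.1 -0.7]
top pred top/foot [450.01927654 224.21046346] [437.47691295 225.12381797]
top 403 184 40
side pred top/foot [432.44087961 217.01897323] [425.19548756 269.22543334]
side 388 203 40
wrist pred top/foot [312.49815835 274.14178045] [312.99157292 216.02203265]
wrist 232 165 80
```

View pics/g.png

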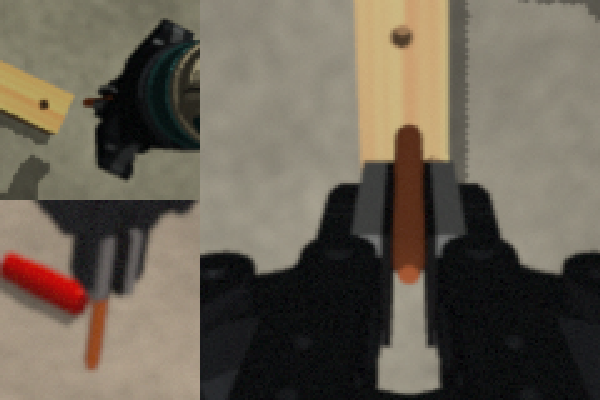

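The tip is held upright between the pads. In the wrist view its foot is at (315.2,215) and its apex at (315.2,278). The model puts the foot at (313,216), so the wrist camera has a bias of about +2 px across. Next I'll move above the nut.

Call:
{"method": "jog_arm", "body": {
  "deltas": [
    {"tx": -0.057, "ty": 0.0125, "tz": 0, "ax": 0, "ay": 0, "az": 0, "jaw": 1},
    {"tx": -0.057, "ty": 0.0125, "tz": 0, "ax": 0, "ay": 0, "az": 0, "jaw": 1},
    {"tx": -0.057, "ty": 0.0125, "tz": 0, "ax": 0, "ay": 0, "az": 0, "jaw": 1},
    {"tx": -0.057, "ty": 0.0125, "tz": 0, "ax": 0, "ay": 0, "az": 0, "jaw": 1},
    {"tx": -0.057, "ty": 0.0125, "tz": 0, "ax": 0, "ay": 0, "az": 0, "jaw": 1}
  ],
  "squeeze": 40
}}

```text
time: 7.28
tcp_pos: [0.5373, 0.0237, 0.2238]
eef_rot: [-0.537, 0.844, 0.001, -0.001]
force: [1.4, 0.1, -0.5]
finger_gap: 0.0062
finger_force: 39.2
```

Call:
{"method": "jog_arm", "body": {
  "deltas": [
    {"tx": -0.057, "ty": 0.0125, "tz": 0, "ax": 0, "ay": 0, "az": 0, "jaw": 1},
    {"tx": -0.057, "ty": 0.0125, "tz": 0, "ax": 0, "ay": 0, "az": 0, "jaw": 1},
    {"tx": -0.057, "ty": 0.0125, "tz": 0, "ax": 0, "ay": 0, "az": 0, "jaw": 1},
    {"tx": 0, "ty": 0, "tz": 0, "ax": 0, "ay": 0, "az": 0, "jaw": 1},
    {"tx": 0, "ty": 0, "tz": 0, "ax": 0, "ay": 0, "az": 0, "jaw": 1}
  ],
  "squeeze": 40
}}

```text
time: 7.9
tcp_pos: [0.5755, 0.1923, 0.2238]
eef_rot: [-0.537, 0.844, 0.0, -0.002]
force: [0.0, -1.1, -0.7]
finger_gap: 0.0062
finger_force: 39.2
```

Run:
```python
from h import *
plan([.5775,.195,.22])
out=[]
for n in("side","wrist"):
    m=r.camera_model(n);s=r.sense();im=r.get_image(n)[:,:,::-1].copy();cv2.imwrite(f"pics/n_{n}.png",im)
    T=s['tcp_pos'];a=proj(m,[.5775,.195,.1415]);b=proj(m,T-[0,0,.050]);print(n,"pred nut/foot",a,b)
    np.save(f"n_{n}.npy",m)
    c=((a+b)/2).astype(int);w=32 if n!="wrist" else 40
    y0,x0=max(0,c[1]-w),max(0,c[0]-w);print(n,x0,y0,w)
    out.append(cv2.resize(im[y0:y0+2*w,x0:x0+2*w],(400,)*2,interpolation=cv2.INTER_NEAREST))
cv2.imwrite("pics/n.png",np.hstack(out))
```

```text
t 7.9 tcp [0.5755 0.1923 0.2238] xax yaw -115.03 j [ 0.22  0.25 -0.08  1.25 -0.   -0.92] tool delta [-0.0033 -0.0006  0.0038] gap 0.006205499469231556 39.15772430947982 [ 0.  -1.1 -0.7]
side pred nut/foot [268.39708006 152.83050139] [267.57403926 138.76284588]
side 235 113 32
wrist pred nut/foot [312.99067251 207.51667456] [313.08975408 215.71950315]
wrist 273 171 40
```

View pics/n.png

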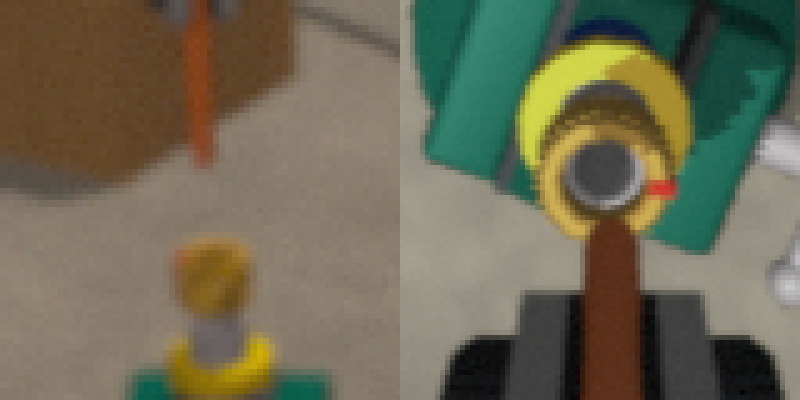

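The side view shows the tip foot at (267.8,139) and the nut at (269.6,154). The wrist view shows the foot at (315.4,216) and the nut ring at (314.2,207). From both, the tool needs to shift about −2.4 mm in x and −2 mm in y before descending.

Call:
{"method": "jog_arm", "body": {
  "deltas": [
    {"tx": -0.0024, "ty": -0.002, "tz": 0.01, "ax": 0, "ay": 0, "az": 0, "jaw": 1},
    {"tx": 0, "ty": 0, "tz": 0.01, "ax": 0, "ay": 0, "az": 0, "jaw": 1},
    {"tx": 0, "ty": 0, "tz": 0.008, "ax": 0, "ay": 0, "az": 0, "jaw": 1},
    {"tx": 0, "ty": 0, "tz": 0.008, "ax": 0, "ay": 0, "az": 0, "jaw": 1},
    {"tx": 0, "ty": 0, "tz": 0.006, "ax": 0, "ay": 0, "az": 0, "jaw": 1}
  ],
  "squeeze": 40
}}

```text
time: 8.62
tcp_pos: [0.5791, 0.1938, 0.1826]
eef_rot: [-0.537, 0.844, 0.0, -0.0]
force: [0.4, 0.9, -0.2]
finger_gap: 0.0063
finger_force: 39.2
```

Call:
{"method": "jog_arm", "body": {
  "deltas": [
    {"tx": 0, "ty": 0, "tz": 0.004, "ax": 0, "ay": 0, "az": 0, "jaw": 1},
    {"tx": 0, "ty": 0, "tz": 0, "ax": 0, "ay": 0, "az": 0, "jaw": 1}
  ],
  "squeeze": 40
}}

```text
time: 8.88
tcp_pos: [0.579, 0.1939, 0.1789]
eef_rot: [-0.537, 0.844, 0.0, -0.0]
force: [-0.9, -0.4, -0.5]
finger_gap: 0.0061
finger_force: 39.2
```

Call:
{"method": "jog_arm", "body": {
  "deltas": [
    {"tx": 0, "ty": 0, "tz": 0.005, "ax": 0, "ay": 0, "az": 0, "jaw": 1},
    {"tx": 0, "ty": 0, "tz": 0.005, "ax": 0, "ay": 0, "az": 0, "jaw": 1},
    {"tx": 0, "ty": 0, "tz": 0.005, "ax": 0, "ay": 0, "az": 0, "jaw": 1},
    {"tx": 0, "ty": 0, "tz": 0, "ax": 0, "ay": 0, "az": 0, "jaw": 1}
  ],
  "squeeze": 40
}}

```text
time: 9.38
tcp_pos: [0.5789, 0.1939, 0.1634]
eef_rot: [-0.537, 0.844, 0.0, -0.001]
force: [-1.1, -0.5, -0.9]
finger_gap: 0.0061
finger_force: 39.1
```

Call:
{"method": "jog_arm", "body": {
  "deltas": [
    {"tx": 0, "ty": 0, "tz": 0.005, "ax": 0, "ay": 0, "az": 0, "jaw": 1},
    {"tx": 0, "ty": 0, "tz": 0.005, "ax": 0, "ay": 0, "az": 0, "jaw": 1},
    {"tx": 0, "ty": 0, "tz": 0.003, "ax": 0, "ay": 0, "az": 0, "jaw": 1},
    {"tx": 0, "ty": 0, "tz": 0.001, "ax": 0, "ay": 0, "az": 0, "jaw": 1},
    {"tx": 0, "ty": 0, "tz": 0, "ax": 0, "ay": 0, "az": 0, "jaw": 1}
  ],
  "squeeze": 40
}}

```text
time: 10.0
tcp_pos: [0.579, 0.1938, 0.15]
eef_rot: [-0.537, 0.844, 0.0, -0.0]
force: [-2.7, -0.5, -0.3]
finger_gap: 0.0062
finger_force: 39.3
```

Call:
{"method": "jog_arm", "body": {
  "deltas": [
    {"tx": 0, "ty": 0, "tz": 0.002, "ax": 0, "ay": 0, "az": 0, "jaw": 1},
    {"tx": 0, "ty": 0, "tz": 0, "ax": 0, "ay": 0, "az": 0, "jaw": 1}
  ],
  "squeeze": 40
}}

```text
time: 10.25
tcp_pos: [0.5791, 0.1938, 0.1482]
eef_rot: [-0.537, 0.844, 0.0, -0.0]
force: [-4.4, -1.2, 0.8]
finger_gap: 0.0066
finger_force: 39.5
```

Call:
{"method": "jog_arm", "body": {
  "deltas": [
    {"tx": 0, "ty": 0, "tz": 0.001, "ax": 0, "ay": 0, "az": 0, "jaw": 1},
    {"tx": 0, "ty": 0, "tz": 0, "ax": 0, "ay": 0, "az": 0, "jaw": 1}
  ],
  "squeeze": 40
}}

```text
time: 10.5
tcp_pos: [0.5792, 0.1938, 0.1473]
eef_rot: [-0.537, 0.844, 0.0, -0.0]
force: [-5.3, -1.3, 1.6]
finger_gap: 0.0061
finger_force: 39.6
```

Call:
{"method": "jog_arm", "body": {
  "deltas": [
    {"tx": 0, "ty": 0, "tz": 0.001, "ax": 0, "ay": 0, "az": 0, "jaw": 1},
    {"tx": 0, "ty": 0, "tz": 0.001, "ax": 0, "ay": 0, "az": 0, "jaw": 1},
    {"tx": 0, "ty": 0, "tz": 0, "ax": 0, "ay": 0, "az": 0, "jaw": 1}
  ],
  "squeeze": 40
}}

```text
time: 10.88
tcp_pos: [0.5793, 0.1938, 0.1466]
eef_rot: [-0.537, 0.844, -0.0, 0.0]
force: [-7.2, -1.5, 8.7]
finger_gap: 0.0063
finger_force: 40.3
```

Call:
{"method": "jog_arm", "body": {
  "deltas": [
    {"tx": 0, "ty": 0.001, "tz": 0, "ax": 0, "ay": 0, "az": 0, "jaw": 1},
    {"tx": 0, "ty": 0, "tz": 0, "ax": 0, "ay": 0, "az": 0, "jaw": 0.3},
    {"tx": 0, "ty": 0, "tz": 0, "ax": 0, "ay": 0, "az": 0, "jaw": 0.2},
    {"tx": 0, "ty": 0, "tz": 0, "ax": 0, "ay": 0, "az": 0, "jaw": 0.2},
    {"tx": 0, "ty": 0, "tz": 0, "ax": 0, "ay": 0, "az": 0, "jaw": 0.2}
  ],
  "squeeze": 40
}}

```text
time: 11.5
tcp_pos: [0.5788, 0.1944, 0.1452]
eef_rot: [-0.537, 0.844, -0.0, 0.0]
force: [-0.3, -0.0, -0.3]
finger_gap: 0.0683
finger_force: 0.0
```

Call:
{"method": "jog_arm", "body": {
  "deltas": [
    {"tx": 0, "ty": 0, "tz": 0, "ax": 0, "ay": 0, "az": -10, "jaw": 0.2},
    {"tx": 0, "ty": 0, "tz": 0, "ax": 0, "ay": 0, "az": -10, "jaw": 0.2},
    {"tx": 0, "ty": 0, "tz": 0, "ax": 0, "ay": 0, "az": -10, "jaw": 0.2},
    {"tx": 0, "ty": 0, "tz": 0, "ax": 0, "ay": 0, "az": -10, "jaw": 0.2},
    {"tx": 0, "ty": 0, "tz": 0, "ax": 0, "ay": 0, "az": -10, "jaw": 0.2}
  ]
}}

```text
time: 12.12
tcp_pos: [0.5786, 0.1944, 0.1452]
eef_rot: [0.845, -0.535, 0.0, -0.0]
force: [-0.1, -0.4, -0.7]
finger_gap: 0.0682
finger_force: 0.0
```

Call:
{"method": "jog_arm", "body": {
  "deltas": [
    {"tx": 0, "ty": 0, "tz": 0, "ax": 0, "ay": 0, "az": -10, "jaw": 0.2},
    {"tx": 0, "ty": 0, "tz": 0, "ax": 0, "ay": 0, "az": -10, "jaw": 0.2},
    {"tx": 0, "ty": 0, "tz": 0, "ax": 0, "ay": 0, "az": 0, "jaw": 0.2},
    {"tx": 0, "ty": 0, "tz": 0, "ax": 0, "ay": 0, "az": 0, "jaw": 0.2}
  ]
}}

```text
time: 12.62
tcp_pos: [0.5785, 0.1943, 0.1452]
eef_rot: [0.923, -0.384, -0.0, -0.0]
force: [0.7, -0.3, 0.2]
finger_gap: 0.0686
finger_force: 0.0
```

Run:
```python
from h import *
plan([.5780,.1944,.113])
out=[]
for n in("side","wrist"):
    m=r.camera_model(n);im=r.get_image(n)[:,:,::-1].copy();cv2.imwrite(f"pics/k_{n}.png",im)
    a=proj(m,[.578,.1945,.1415]).astype(int);b=proj(m,[.578,.1945,.176]);print(n,a,b)
    w=32 if n!="wrist" else 50
    y0,x0=a[1]-w,a[0]-w;print(n,x0,y0,w)
    out.append(cv2.resize(im[y0:y0+2*w,x0:x0+2*w],(400,)*2,interpolation=cv2.INTER_NEAREST))
cv2.imwrite("pics/k.png",np.hstack(out))
```

```text
t 12.625 tcp [0.5785 0.1943 0.1452] xax yaw -45.21 j [ 0.22  0.31 -0.17  1.09  0.   -2.13] tool delta [-0.0004  0.0003  0.0322] gap 0.06860520190866351 0.0 [ 0.7 -0.3  0.2]
side [268 152] [267.80509283 137.02225437]
side 236 120 32
wrist [315 241] [315.40890153 272.83855442]
wrist 265 191 50
```

View pics/k.png

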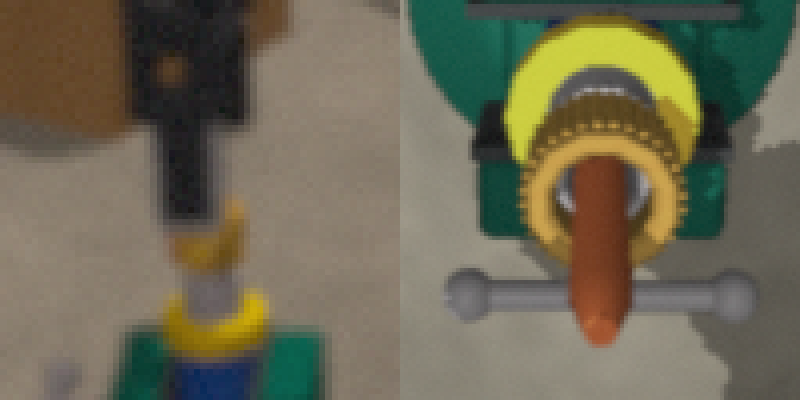

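The tip stands in the bore with its apex at about (315,275), against 273 predicted for home. The fingers straddle the nut, so I'll descend and grip it.

Call:
{"method": "jog_arm", "body": {
  "deltas": [
    {"tx": 0, "ty": 0, "tz": 0.01, "ax": 0, "ay": 0, "az": 0, "jaw": 0.2},
    {"tx": 0, "ty": 0, "tz": 0.012, "ax": 0, "ay": 0, "az": 0, "jaw": 0.2},
    {"tx": 0, "ty": 0, "tz": 0.01, "ax": 0, "ay": 0, "az": 0, "jaw": 0.2},
    {"tx": 0, "ty": 0, "tz": 0, "ax": 0, "ay": 0, "az": 0, "jaw": 0.5},
    {"tx": 0, "ty": 0, "tz": 0, "ax": 0, "ay": 0, "az": 0, "jaw": 0.6}
  ],
  "squeeze": 40
}}

```text
time: 13.35
tcp_pos: [0.5785, 0.1943, 0.1132]
eef_rot: [0.924, -0.383, -0.0, 0.0]
force: [-0.3, 0.2, 0.7]
finger_gap: 0.0346
finger_force: 0.0
```

Call:
{"method": "jog_arm", "body": {
  "deltas": [
    {"tx": 0, "ty": 0, "tz": 0, "ax": 0, "ay": 0, "az": 0, "jaw": 0.8},
    {"tx": 0, "ty": 0, "tz": 0, "ax": 0, "ay": 0, "az": 0, "jaw": 1},
    {"tx": 0, "ty": 0, "tz": 0, "ax": 0, "ay": 0, "az": 0, "jaw": 1},
    {"tx": 0, "ty": 0, "tz": 0, "ax": 0, "ay": 0, "az": 0, "jaw": 1},
    {"tx": 0, "ty": 0, "tz": 0, "ax": 0, "ay": 0, "az": 0, "jaw": 1}
  ],
  "squeeze": 40
}}

```text
time: 13.98
tcp_pos: [0.5786, 0.1942, 0.1138]
eef_rot: [0.924, -0.383, 0.0, 0.0]
force: [-2.5, -2.5, 5.6]
finger_gap: 0.0231
finger_force: 39.4
```

Run:
```python
from h import *
plan([.578,.1944,.113]);print(r.sense()['ft_torque'])
```

```text
t 13.975 tcp [0.5786 0.1942 0.1138] xax yaw -45.08 j [ 0.22  0.33 -0.21  1.03 -0.   -2.14] tool delta [-0.0006  0.0003  0.0008] gap 0.02305498695774149 39.431541692465544 [-2.5 -2.5  5.6]
[-0.43319268  0.4324854  -0.03634269]
```

Call:
{"method": "jog_arm", "body": {
  "deltas": [
    {"tx": 0, "ty": 0, "tz": 0.0001, "ax": 0, "ay": 0, "az": 10, "jaw": 1},
    {"tx": 0, "ty": 0, "tz": 0.0001, "ax": 0, "ay": 0, "az": 10, "jaw": 1},
    {"tx": 0, "ty": 0, "tz": 0.0001, "ax": 0, "ay": 0, "az": 10, "jaw": 1},
    {"tx": 0, "ty": 0, "tz": 0.0001, "ax": 0, "ay": 0, "az": 10, "jaw": 1},
    {"tx": 0, "ty": 0, "tz": 0.0001, "ax": 0, "ay": 0, "az": 10, "jaw": 1}
  ],
  "squeeze": 40
}}

```text
time: 14.6
tcp_pos: [0.5783, 0.194, 0.1134]
eef_rot: [-0.673, 0.74, -0.0, -0.0]
force: [-3.8, -2.6, 7.1]
finger_gap: 0.0229
finger_force: 39.6
```

Run:
```python
from h import *
plan([.578,.1944,.113]);print(r.sense()['ft_torque'])
```

```text
t 14.6 tcp [0.5783 0.194  0.1134] xax yaw -95.39 j [ 0.22  0.33 -0.21  1.03 -0.   -1.26] tool delta [-0.0004  0.0004  0.0004] gap 0.022918912646305033 39.598085414618254 [-3.8 -2.6  7.1]
[-0.52027468  0.56868541  0.03945367]
```

Call:
{"method": "jog_arm", "body": {
  "deltas": [
    {"tx": 0, "ty": 0, "tz": 0.0001, "ax": 0, "ay": 0, "az": 10, "jaw": 1},
    {"tx": 0, "ty": 0, "tz": 0.0001, "ax": 0, "ay": 0, "az": 10, "jaw": 1},
    {"tx": 0, "ty": 0, "tz": 0.0001, "ax": 0, "ay": 0, "az": 10, "jaw": 1},
    {"tx": 0, "ty": 0, "tz": 0.0001, "ax": 0, "ay": 0, "az": 10, "jaw": 1}
  ],
  "squeeze": 40
}}

```text
time: 15.1
tcp_pos: [0.5781, 0.1941, 0.113]
eef_rot: [-0.38, 0.925, -0.0, -0.0]
force: [-2.8, -3.0, 6.3]
finger_gap: 0.0225
finger_force: 39.6
```

Run:
```python
from h import *
plan([.578,.1944,.113]);print(r.sense()['ft_torque'])
```

```text
t 15.1 tcp [0.5781 0.1941 0.113 ] xax yaw -135.38 j [ 0.22  0.33 -0.21  1.03 -0.   -0.56] tool delta [-0.0001  0.0003 -0.    ] gap 0.022509944465555647 39.64724385179579 [-2.8 -3.   6.3]
[-0.46590988  0.70375652  0.12319057]
```

Call:
{"method": "jog_arm", "body": {
  "deltas": [
    {"tx": 0, "ty": 0, "tz": 0.0001, "ax": 0, "ay": 0, "az": 10, "jaw": 1},
    {"tx": 0, "ty": 0, "tz": 0.0001, "ax": 0, "ay": 0, "az": 10, "jaw": 1}
  ]
}}

```text
time: 15.35
tcp_pos: [0.5784, 0.1944, 0.1129]
eef_rot: [-0.214, 0.977, -0.0, 0.0]
force: [-2.0, -0.8, 5.5]
finger_gap: 0.0227
finger_force: 40.1
```

Run:
```python
from h import *
plan([.578,.1944,.113]);print(r.sense()['ft_torque'])
```

```text
t 15.35 tcp [0.5784 0.1944 0.1129] xax yaw -155.32 j [ 0.22  0.33 -0.21  1.03 -0.   -0.21] tool delta [ 0.0003  0.0002 -0.0001] gap 0.0227303111031939 40.14816077426076 [-2.  -0.8  5.5]
[-0.36084029  0.71999425  0.68725241]
```

Call:
{"method": "jog_arm", "body": {
  "deltas": [
    {"tx": 0, "ty": 0, "tz": 0.0001, "ax": 0, "ay": 0, "az": 10, "jaw": 1},
    {"tx": 0, "ty": 0, "tz": 0.0001, "ax": 0, "ay": 0, "az": 10, "jaw": 1}
  ]
}}

```text
time: 15.6
tcp_pos: [0.5818, 0.1947, 0.1131]
eef_rot: [-0.041, 0.999, 0.0, 0.004]
force: [7.6, -2.0, -0.9]
finger_gap: 0.0229
finger_force: 39.2
```

Run:
```python
from h import *
plan([.578,.1944,.113]);print(r.sense()['ft_torque'])
```

```text
t 15.6 tcp [0.5818 0.1947 0.1131] xax yaw -175.28 j [ 0.22  0.34 -0.21  1.02 -0.    0.14] tool delta [ 0.0038 -0.      0.    ] gap 0.02293472447863748 39.18265664702176 [ 7.6 -2.  -0.9]
[-0.41271112 -1.38513194  0.57395508]
```

Call:
{"method": "jog_arm", "body": {
  "deltas": [
    {"tx": 0, "ty": 0, "tz": 0.0001, "ax": 0, "ay": 0, "az": 10, "jaw": 1},
    {"tx": 0, "ty": 0, "tz": 0.0001, "ax": 0, "ay": 0, "az": 10, "jaw": 1}
  ]
}}

```text
time: 15.85
tcp_pos: [0.5796, 0.1941, 0.1127]
eef_rot: [0.133, 0.991, -0.0, 0.001]
force: [-1.9, -2.9, 7.0]
finger_gap: 0.0231
finger_force: 40.1
```

Run:
```python
from h import *
plan([.578,.1944,.113]);print(r.sense()['ft_torque'])
```

```text
t 15.85 tcp [0.5796 0.1941 0.1127] xax yaw 164.71 j [ 0.22  0.33 -0.21  1.02 -0.    0.48] tool delta [ 0.0016 -0.0002 -0.0003] gap 0.023126012563935067 40.12921655550599 [-1.9 -2.9  7. ]
[-0.57234495  0.30895816  0.63913852]
```

Call:
{"method": "jog_arm", "body": {
  "deltas": [
    {"tx": 0, "ty": 0, "tz": 0, "ax": 0, "ay": 0, "az": 0, "jaw": 1},
    {"tx": 0, "ty": 0, "tz": 0, "ax": 0, "ay": 0, "az": 0, "jaw": 1},
    {"tx": 0, "ty": 0, "tz": 0, "ax": 0, "ay": 0, "az": 0, "jaw": 1}
  ],
  "squeeze": 40
}}

```text
time: 16.23
tcp_pos: [0.5793, 0.1942, 0.1128]
eef_rot: [0.131, 0.991, -0.0, 0.001]
force: [-1.0, -3.2, 5.8]
finger_gap: 0.0226
finger_force: 40.0
```

```bash
cat >> h.py <<'E'
def red():
    for n in("wrist","side","top"):
        m=r.camera_model(n);im=r.get_image(n)
        a=proj(m,[.578,.1945,.140]);x,y=a.astype(int);x0,y0=x-30,y-30
        h=cv2.cvtColor(np.ascontiguousarray(im),cv2.COLOR_RGB2HSV)[y0:y+30,x0:x+30]
        k=(((h[...,0]<7)|(h[...,0]>174))&(h[...,1]>140)&(h[...,2]>70)).astype(np.uint8)
        nn,l,st,c=cv2.connectedComponentsWithStats(k)
        for i in range(1,nn):
            if st[i][4]>=3:
                p=c[i]+[x0,y0];X=onz(m,p,.140)-[.578,.1945,.140];print(n,st[i][4],p.round(1),"nut at",a.round(1),"world ang",np.degrees(np.arctan2(X[1],X[0])).round(),"rad mm",(1e3*np.hypot(*X[:2])).round(1))
E
python3 - <<'E'
from h import *
plan([.578,.1944,.113]);print(r.sense()['ft_torque']);red()
E
```

```text
t 16.225 tcp [0.5793 0.1942 0.1128] xax yaw 164.98 j [ 0.22  0.33 -0.21  1.03 -0.    0.48] tool delta [ 0.0013 -0.0002 -0.0002] gap 0.022550154355383125 40.01897184178233 [-1.  -3.2  5.8]
[-0.46328903  0.32668912  0.34821829]
wrist 44 [333.7 277.4] nut at [313.6 270.3] world ang 53.0 rad mm 10.1
```

Call:
{"method": "jog_arm", "body": {
  "deltas": [
    {"tx": 0, "ty": 0, "tz": 0, "ax": 0, "ay": 0, "az": -9, "jaw": 1},
    {"tx": 0, "ty": 0, "tz": -0.0001, "ax": 0, "ay": 0, "az": -9, "jaw": 1},
    {"tx": 0, "ty": 0, "tz": -0.0001, "ax": 0, "ay": 0, "az": -9, "jaw": 1},
    {"tx": 0, "ty": 0, "tz": 0, "ax": 0, "ay": 0, "az": -9, "jaw": 1},
    {"tx": 0, "ty": 0, "tz": -0.0001, "ax": 0, "ay": 0, "az": -9, "jaw": 1}
  ],
  "squeeze": 40
}}

```text
time: 17.0
tcp_pos: [0.5792, 0.1949, 0.1131]
eef_rot: [-0.261, 0.965, 0.001, 0.001]
force: [-1.7, -0.9, 7.0]
finger_gap: 0.0228
finger_force: 40.0
```

Call:
{"method": "jog_arm", "body": {
  "deltas": [
    {"tx": 0, "ty": 0, "tz": -0.0001, "ax": 0, "ay": 0, "az": -9, "jaw": 1},
    {"tx": 0, "ty": 0, "tz": -0.0001, "ax": 0, "ay": 0, "az": -9, "jaw": 1},
    {"tx": 0, "ty": 0, "tz": -0.0001, "ax": 0, "ay": 0, "az": -9, "jaw": 1},
    {"tx": 0, "ty": 0, "tz": 0, "ax": 0, "ay": 0, "az": -9, "jaw": 1},
    {"tx": 0, "ty": 0, "tz": -0.0001, "ax": 0, "ay": 0, "az": -9, "jaw": 1}
  ]
}}

```text
time: 17.62
tcp_pos: [0.5786, 0.1954, 0.1135]
eef_rot: [-0.611, 0.792, 0.001, 0.001]
force: [-3.1, 0.5, 8.1]
finger_gap: 0.0227
finger_force: 40.1
```

Call:
{"method": "jog_arm", "body": {
  "deltas": [
    {"tx": 0, "ty": 0, "tz": 0, "ax": 0, "ay": 0, "az": 0, "jaw": 1},
    {"tx": 0, "ty": 0, "tz": 0, "ax": 0, "ay": 0, "az": 0, "jaw": 1},
    {"tx": 0, "ty": 0, "tz": 0, "ax": 0, "ay": 0, "az": 0, "jaw": 1},
    {"tx": 0, "ty": 0, "tz": 0, "ax": 0, "ay": 0, "az": 0, "jaw": 1}
  ]
}}

```text
time: 18.12
tcp_pos: [0.5786, 0.1954, 0.1135]
eef_rot: [-0.609, 0.793, 0.001, 0.001]
force: [-3.1, -0.1, 6.6]
finger_gap: 0.0227
finger_force: 40.1
```

Run:
```python
from h import *
plan([.578,.1944,.113]);print(r.sense()['ft_torque']);red()
```

```text
t 18.125 tcp [0.5786 0.1954 0.1135] xax yaw -105.02 j [ 0.22  0.33 -0.21  1.03  0.   -1.09] tool delta [0.0011 0.0003 0.0005] gap 0.0227207468101451 40.09045097976923 [-3.1 -0.1  6.6]
[0.11289876 0.67411516 0.01102249]
wrist 45 [333.6 277.8] nut at [313.2 266.8] world ang 134.0 rad mm 11.3
```

Run:
```python
from h import *
m=r.camera_model("wrist");im=np.ascontiguousarray(r.get_image("wrist"))
h=cv2.cvtColor(im,cv2.COLOR_RGB2HSV);k=((h[...,0]<14)&(h[...,1]>130)&(h[...,2]>60)).astype(np.uint8)
nn,l,st,c=cv2.connectedComponentsWithStats(k)
print([(st[i],c[i].round(1)) for i in range(1,nn) if st[i][4]>20 and 290<c[i][0]<345],"pred apex,nut top",proj(m,[.578,.1945,.176]),proj(m,[.578,.1945,.1408]))
k0=cv2.imread("pics/k_wrist.png");h=cv2.cvtColor(k0,cv2.COLOR_BGR2HSV)[230:320,300:345]
print("gripper-fixed red before grip:",np.argwhere((((h[...,0]<7)|(h[...,0]>174))&(h[...,1]>140)&(h[...,2]>70))[:, 26:]).shape)
```

```text
[(array([ 304,  253,   20,   70, 1135], dtype=int32), array([313.7, 287.9])), (array([328, 274,  11,   8,  59], dtype=int32), array([333.2, 277.6]))] pred apex,nut top [312.59969485 319.92280444] [313.16984723 267.69991075]
gripper-fixed red before grip: (0, 2)
```

```bash
python3 -c "
from bench import r
print(r.close_job())"
```

```text
the job is handed in; nothing more can be done
None
```

I handed the job in with the copper tip home in the iron and the nut bottomed out, backed off 90° and still gripped at 40 N; the hand-in returned no verdict.

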